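Check a panel moulding with radius leaves

ROBOT

A 6-joint arm with a two-finger parallel gripper is mounted at the origin on the work surface. World frame = base frame: x ahead of the robot, y to its left, z up, the work surface at z = 0. Lengths are in mm, angles in rad, forces in N, time in s.
With the tool pointing down it reaches from about 350 to 1000 mm from the base axis. Payload 7.1 kg.
Tool frame: the origin (TCP) lies midway between the tips of the shut fingers; the grasp point (between the pads) lies 19 mm behind it; z points along the fingers, y is the direction in which the jaws open and shut (so a half turn about z gives the same grasp; the last joint's range is limited). The gripper opens to 85 mm and grips with 20 to 120 N. Pads are 22 mm wide; open, the fingers measure 114 mm over their backs; the gripper's body (76 mm by 85 mm) begins 54 mm behind the grasp point. The pads swing forward as they close: fully open they stand 13 mm farther back than shut.
Start: joints at [-1.322, 0.423, 1.63, -0, 1.089, -0.019], TCP at [165.4, -602.7, 231.319] pointing down, gripper open.
Joint ranges: [-3, 3], [-0.9, 2.11], [0.09, 2.58], [-1.31, 4.45], [0.11, 2.69], [-2.54, 2.54]. Speed limits (rad/s): [2.39, 2.39, 3.01, 3.14, 3.14, 3.14].

INTERFACE

Orientations are given as a unit quaternion [w, x, y, z].
In Python, from plant import get_state, capture, get_calibration, close_job gives the robot as it stands.
- The arm moves only by the tool arm_command, never from a script. Its argument "increments" is a list of rows, each a list of 5 numbers: the shift along the tool's x, y, z in mm, then the turn about the tool's z in rad, then the opening, from 0 (shut) to 1 (fully open). A call has exactly 10 rows; each row shifts and turns the commanded pose from where the row before left it, along the tool's axes as they then stand; what a row does not reach is not made up. A row lasts 1/10 s, in which the tool goes at most 50 mm and 8.59 degrees, less where a joint would pass 70% of its speed; a pose out of reach is approached as far as the arm can. A call with a gripper value outside its range is refused whole. The fingers move at their own pace and stop on an object; "grip_force" is the grip in N (left out, the last holds). Time passes only in rows, so rows that do not move let the fingers close, or fill a call up. It gives the time, the measured TCP pose, the force and the opening at its end, in the units of the state.
- get_state(): the state, without advancing time (a new reading comes with each control period).
- capture(name): name is "scene" or "top"; returns the picture (420x560x3 uint8, red, green, blue); there is no depth.
- get_calibration(name): a dict with "K" (3x3 intrinsics, pixels), "R" (3x3) and "t" (3): a world point X has camera coordinates R X + t. Camera axes: x right, y down, z forward; pixel columns grow to the right and rows downward; lengths in mm; the calibration is good to about 2 mm. A picture is of the moment at which its call begins. get_calibration takes no time and is no camera call.
- close_job(): hands the job in, once; it reports no verdict.
The state is a dict: "t": time; "q": joint angles; "joint_velocities": joint speeds; "joint_torque": joint torques, N m; "position": TCP position; "tcp_rot": TCP orientation; "ft_force": force on the tool from outside, world axes, zero at the start; "wrist_torque": the same for the moment, N m; "grip_width": opening from 0.0 (shut) to 1.0 (fully open).
Only numpy, scipy, OpenCV 4.12 (cv2) and the standard library are available. Lean on these libraries where they do the work, as an engineer would, in place of code of your own. Each camera call takes 0.05 s, during which the arm holds its last target.

TASK

Check the white moulding's two curves with the plywood radius leaves: take the arched leaf that fits the rounded bead and set it astride the bead, and take the round-nosed leaf that fits the groove and set it down in the groove. Leave both standing upright and square across their curve, somewhere along the middle of its length, fully home so that neither rocks or stands proud.

Things in the scene. Friction and masses are not known exactly. Their poses are not given: they have to be found in the camera images.
- bead_top (a point): Middle of the bead's crown on the fixed white moulding (250 x 200 mm). The bead is a straight convex ridge, radius 30 mm, 200 mm long, crown 60 mm above the bench. z up, y along the bead (100 mm to each end), x across it, towards the groove.
- groove_bottom (a point): Middle of the groove's lowest line in the same moulding, 135 mm from the bead, parallel to it. A straight concave channel, radius 30 mm, 54 mm wide at its mouth, 17 mm deep, 200 mm long, in a 100 mm wide land 30 mm high; bottom 12.5 mm above the bench. z up, y along the groove, x across.
- arch_mid (a point): Centre of the arched plywood leaf that fits the bead: upright plate 74 wide (x), 28 thick (y, grip here), 100 mm tall (z). Concave arc below, radius 31, 16 mm deep, between two feet on the bench, left (+y) of the moulding. Point 50 mm above the feet; home, 34 mm above bead_top. The other arched leaf (50 wide, radius 18) does not fit; either may stand in either place.
- nose_mid (a point): Centre of the round-nosed plywood leaf that fits the groove: upright plate 58 wide (x), 28 thick (y, grip here), 100 mm tall (z), half-round below, radius 29. Stands nose down across two 16 mm high dark battens, right (-y) of the moulding. Point 50 mm above its lowest point; home, 51 mm above groove_bottom. The other (90 wide, radius 45), 110 mm away, does not fit; either place.
There are look-alikes about, which are no part of the job. What is shaped like the part that bears arch_mid but blue or purple is not meant.

How it is judged:
By the outcome, as a careful person would: the job done as asked, in the order asked, and still so for the second after the job is handed in, with the robot touching nothing.
It also fails if it takes over 58 s, if anything falls off the work surface, if the arm or the gripper's body presses on something with over 40 N, if the wrist force passes 120 N, or if a joint passes its speed limit or range.

## Working session

There is one attempt and no reset: what is moved stays moved. The work goes in short steps, Python scripts to look and compute and a tool call to move; the robot and the scene stay as the last step left them, time stands still between calls to the robot, and variables do not carry over. Pictures are saved under pics/ and viewed, and the job is handed in when it is done.

Besides the shell and the picture viewer there is one more tool, called by a JSON object that holds its "method" and its "body", one argument or row to a line. arm_command: Moves the arm, as the interface text tells. Its arguments: {"type":"object","properties":{"increments":{"type":"array"},"grip_force":{"type":"number"}},"required":["increments"]}

```bash
mkdir -p pics; ls; python3 - <<'E'
from plant import *
import cv2,json
s=get_state();print({k:s[k] for k in('t','q','position','tcp_rot','ft_force','grip_width')})
for n in('scene','top'):
    im=capture(n);cv2.imwrite(f'pics/{n}0.png',im[...,::-1]);c=get_calibration(n);print(n,c)
E
```

```text
pics
{'t': 0.0, 'q': array([-1.32201547e+00,  4.23844960e-01,  1.63069508e+00, -3.07378273e-06,
        1.08859905e+00, -1.89941492e-02]), 'position': array([ 165.25873526, -602.18610496,  230.54112387]), 'tcp_rot': array([-7.67963764e-04,  9.91050058e-01,  1.33488520e-01, -8.99943707e-05]), 'ft_force': array([ 0.06815679,  0.46763634, -0.88802975]), 'grip_width': 0.9992579232514482}
scene {'K': array([[484.29828218,   0.        , 283.59518098],
       [  0.        , 484.29828218, 206.35468687],
       [  0.        ,   0.        ,   1.        ]]), 'R': array([[ 0.18609625,  0.98246064,  0.01180144],
       [ 0.55664947, -0.09552688, -0.82523693],
       [-0.80963544,  0.16014276, -0.56466339]]), 't': array([-192.03958565, -271.98493034, 1858.14138384])}
top {'K': array([[431.94368107,   0.        , 286.68908426],
       [  0.        , 431.94368107, 206.88908958],
       [  0.        ,   0.        ,   1.        ]]), 'R': array([[ 0.00163408, -0.99997874,  0.00631224],
       [-0.98276572, -0.0027727 , -0.18483468],
       [ 0.18484825, -0.00590142, -0.98274936]]), 't': array([  82.37861815,  562.71022389, 1137.45170128])}
```

View pics/scene0.png

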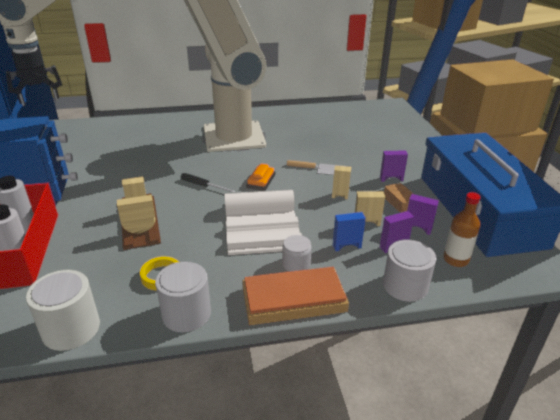

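View pics/top0.png

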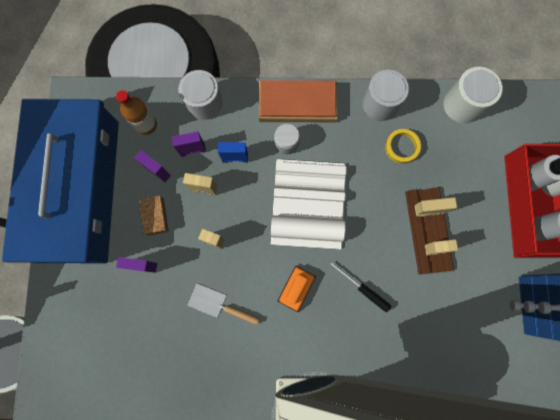

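```bash
python3 - <<'E'
import cv2,numpy as np
a=cv2.imread('pics/scene0.png');b=cv2.imread('pics/top0.png')
z=lambda im,x,y,w,h,f:cv2.resize(im[y:y+h,x:x+w],None,fx=f,fy=f,interpolation=cv2.INTER_CUBIC)
cv2.imwrite('pics/c1.png',np.vstack([z(a,100,160,160,100,5)[:, :], ])[:600])
cv2.imwrite('pics/c2.png',z(a,215,150,200,120,4))
cv2.imwrite('pics/c3.png',z(b,180,145,180,120,4.4))
cv2.imwrite('pics/c4.png',z(b,390,175,90,110,5.4))
E
```

```text
(no output)
```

View pics/c1.png

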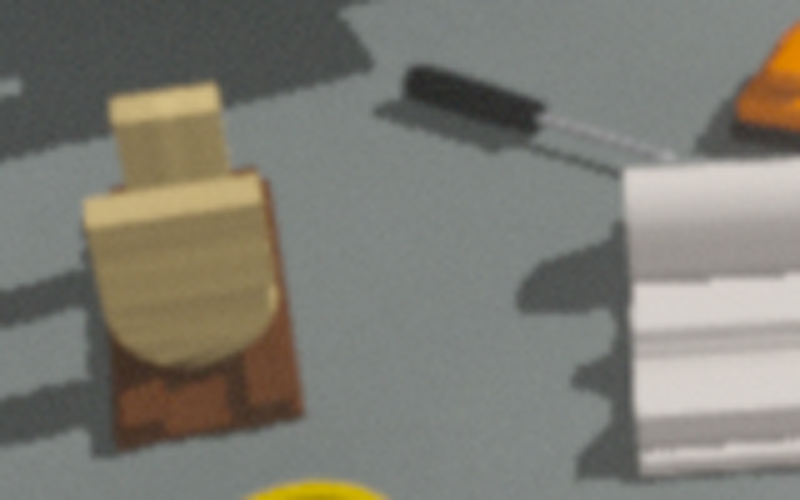

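View pics/c2.png

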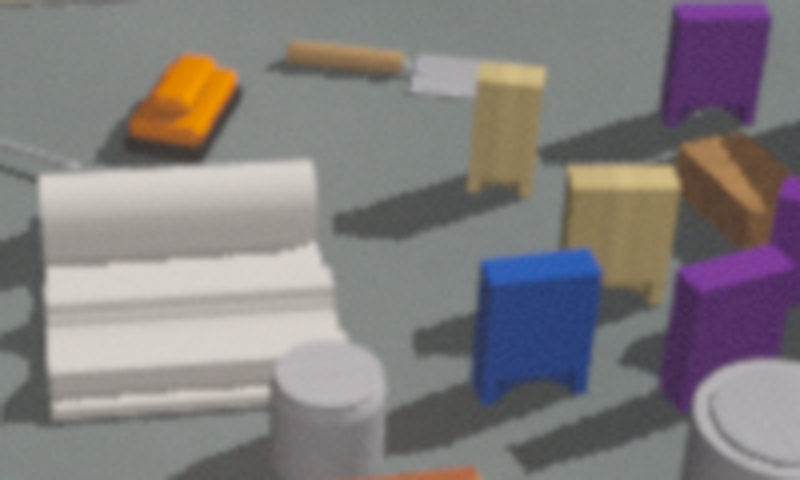

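View pics/c3.png

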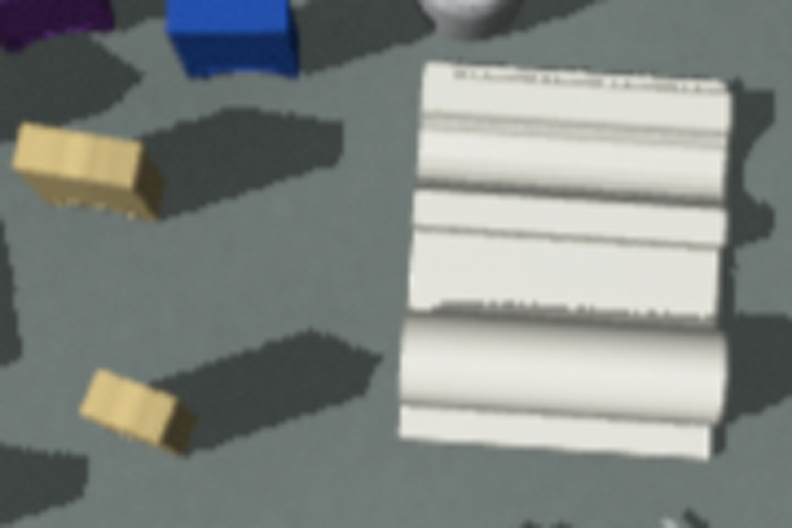

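View pics/c4.png

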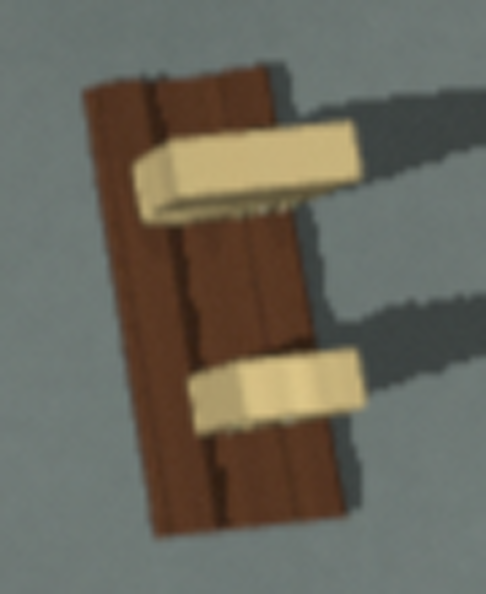

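```bash
cat > h.py <<'E'
import numpy as np,cv2
from plant import get_calibration
C={n:get_calibration(n) for n in('scene','top')}
def ray(n,u,v):
    c=C[n];d=c['R'].T@np.linalg.solve(c['K'],[u,v,1.]);return -c['R'].T@c['t'],d
def plane(n,u,v,z):
    o,d=ray(n,u,v);return o+d*(z-o[2])/d[2]
def tri(p,q):
    o1,d1=ray('top',*p);o2,d2=ray('scene',*q)
    d1/=np.linalg.norm(d1);d2/=np.linalg.norm(d2)
    s=np.linalg.lstsq(np.c_[d1,-d2],o2-o1,rcond=None)[0]
    a=o1+d1*s[0];b=o2+d2*s[1];return (a+b)/2,np.linalg.norm(a-b)
def proj(n,X):
    c=C[n];p=c['K']@(c['R']@np.asarray(X,float)+c['t']);return p[:2]/p[2]
def crop(im,x,y,w,h,f,out,step=10):
    z=cv2.resize(im[y:y+h,x:x+w],None,fx=f,fy=f,interpolation=cv2.INTER_CUBIC)
    for u in range((x//step+1)*step,x+w,step):
        p=int((u-x+.5)*f);cv2.line(z,(p,0),(p,6),(0,0,255),1);cv2.putText(z,str(u),(p-10,16),0,.35,(0,0,255))
    for v in range((y//step+1)*step,y+h,step):
        p=int((v-y+.5)*f);cv2.line(z,(0,p),(6,p),(0,0,255),1);cv2.putText(z,str(v),(8,p+4),0,.35,(0,0,255))
    cv2.imwrite(out,z)
E
python3 - <<'E'
from h import *
a=cv2.imread('pics/scene0.png');b=cv2.imread('pics/top0.png')
crop(b,262,152,95,105,5.6,'pics/d1.png')
crop(a,215,180,95,80,7,'pics/d2.png')
# leaf masks
for n,im in(('top',b),('scene',a)):
    h=cv2.cvtColor(im,cv2.COLOR_BGR2HSV)
    m=cv2.inRange(h,(15,60,110),(28,160,255))
    k,l,st,ce=cv2.connectedComponentsWithStats(m)
    for i in range(1,k):
        if st[i,4]>60: print(n,st[i],ce[i])
E
```

```text
top [259  80  78  40 219] [291.21004566 113.75342466]
top [183 173  32  22 447] [197.61744966 182.67114094]
top [152 196  13  37 289] [157.75432526 215.75778547]
top [414 197  43  20 538] [434.44795539 205.54275093]
top [198 229  22  18 235] [208.76595745 237.14042553]
top [425 239  33  17 393] [440.83969466 246.6870229 ]
top [224 306  35  19 215] [240.71627907 315.0744186 ]
scene [ 456    3  104   39 1563] [514.22008957  22.75111964]
scene [393  17  44  24 399] [414.85213033  26.32080201]
scene [391  46  37  12 268] [408.52985075  51.49253731]
scene [368  52  13   7  63] [373.9047619   55.57142857]
scene [ 451   59  109  111 5501] [512.19814579 102.83348482]
scene [59 63 26 10 99] [75.01010101 69.4040404 ]
scene [384  84  24  16 205] [394.57560976  91.35121951]
scene [432 103  11  13 113] [436.82300885 108.69026549]
scene [287 160  29   8 150] [300.74 163.7 ]
scene [332 166  19  33 486] [341.03909465 181.2037037 ]
scene [ 117  176   39   57 1611] [135.88454376 206.04345127]
scene [386 184  21  22 134] [396.03731343 192.69402985]
scene [357 191  29  35 741] [371.25641026 204.62078273]
scene [140 256  39  14  63] [161.19047619 260.34920635]
scene [248 299 101  26 990] [298.68686869 312.45252525]
```

View pics/d1.png

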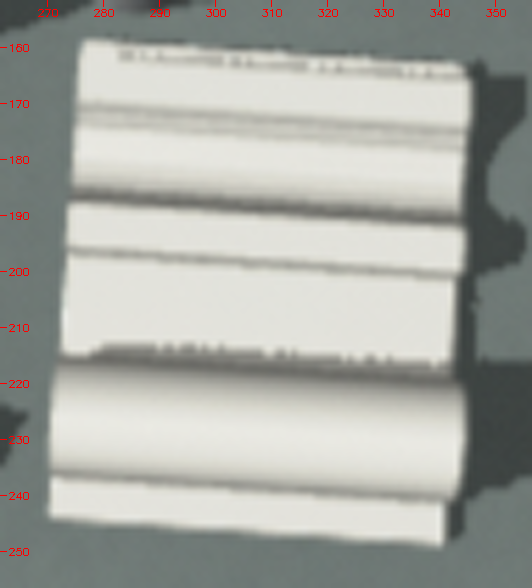

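View pics/d2.png

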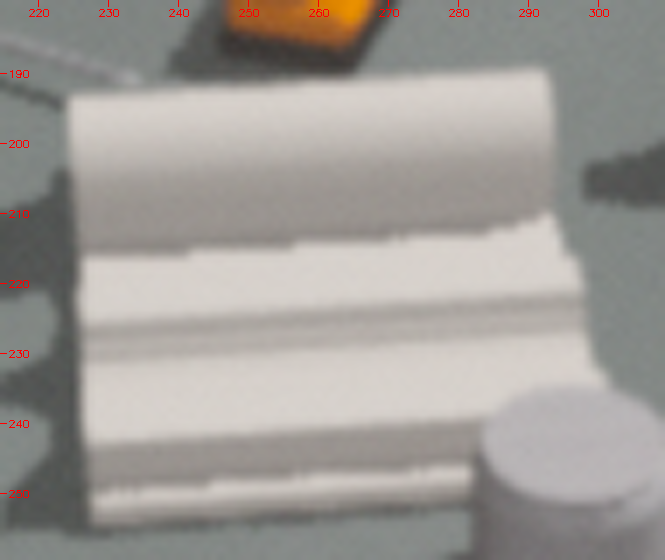

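```bash
python3 - <<'E'
from h import *
np.set_printoptions(precision=1,suppress=True)
for n in C: print(n,'cam',-C[n]['R'].T@C[n]['t'])
b=cv2.imread('pics/top0.png');g=b.sum(2).astype(int)//3
for u in(280,300,310,320,338): print(u,'v158..:',g[156:252,u])
for v in(193,182,167,225,230): print(v,g[v,264:282],g[v,336:352])
T=lambda u,v,z:plane('top',u,v,z)[:2]
for nm,p,q,z in(('landnear',(273.5,196.3),(344,200.3),30),('mouthnear',(274,188),(344,192),30),('mouthfar',(275,170.5),(345,175),30),('landfar',(276.5,159),(345.5,163),30)):
    P=T(*p,z);Q=T(*q,z);d=P-Q;print(nm,P,Q,np.hypot(*d),np.degrees(np.arctan2(-d[0],d[1])))
E
```

```text
scene cam [1691.6 -134.9  827. ]
top cam [ 342.6   90.6 1221.3]
280 v158..: [118 118 124 176 215 222 222 222 223 223 222 223 222 216 195 180 195 198
 199 219 227 228 229 228 225 217 213 201 185 155 124 115 168 213 222 222
 222 223 223 220 187 174 208 222 223 223 223 224 223 223 224 223 224 223
 224 224 221 192 147 112 109 131 152 170 183 197 206 214 221 225 230 230
 230 228 227 224 219 214 203 187 164 162 203 223 225 225 224 224 212 164
 122 116 117 117 117 117]
300 v158..: [118 118 117 120 141 189 178 182 214 222 222 223 223 222 221 202 178 185
 193 189 212 225 227 228 227 225 220 214 206 191 168 129 113 147 201 221
 223 222 222 223 221 196 168 201 222 223 223 223 223 223 223 223 223 223
 223 224 223 217 174 135 119 107 122 145 164 180 193 203 211 219 224 228
 230 230 228 227 224 221 215 206 193 171 151 196 222 224 224 224 224 222
 173 121 116 117 117 117]
310 v158..: [118 117 121 118 110 173 211 184 197 220 222 222 222 222 222 218 196 180
 194 196 197 218 225 226 226 226 222 216 213 201 186 155 125 115 169 212
 222 223 223 222 222 220 186 175 209 222 223 223 223 223 224 223 222 223
[... 1300 characters left out ...]
117 116 115 118 147 209 221 223 223 223 222] [220 221 220 220 220 220 220 220 218 187 113  69  65  68  67  66]
225 [ 87  91  94 110 115 115 131 203 225 226 227 227 226 226 226 226 225 225] [199 198 198 197 197 195 195 191 166 103  69  65  66  65  65  64]
230 [ 92 111 116 116 116 118 148 212 224 225 225 226 226 226 227 227 227 226] [229 229 229 228 229 228 229 226 197 116  70  64  65  64  64  65]
landnear [597.  120.7] [586.  -77.9] 198.94223615408123 -3.148308909258837
mouthnear [621.  119.5] [610.  -78.5] 198.25563756919126 -3.1768626653225054
mouthfar [672.2 117. ] [659.6 -82.5] 199.84542340357308 -3.608686174184072
landfar [706.3 112.9] [695.1 -84.7] 197.95514940558493 -3.2434373506700642
```

```bash
cat > m.py <<'E'
from h import *
np.set_printoptions(precision=2,suppress=True)
b=cv2.imread('pics/top0.png');g=b.sum(2)/3.
def edge(fn,lvl,up):  # first crossing of lvl near fn(u)
    P=[]
    for u in range(279,340,2):
        v0=fn(u);col=g[:,u]
        best=None
        for v in range(int(v0)-3,int(v0)+4):
            a,c=col[v],col[v+1]
            if (a-lvl)*(c-lvl)<=0 and (c>a)==up:
                t=v+(lvl-a)/(c-a)
                if best is None or abs(t-v0)<abs(best-v0):best=t
        if best is not None:P.append((u,best))
    P=np.array(P);k=np.polyfit(*P.T,1);r=P[:,1]-np.polyval(k,P[:,0]);ok=abs(r)<.5
    return np.polyfit(*P[ok].T,1),len(P),ok.sum(),r[ok].std()
for nm,fn,lvl,up in(('landnear',lambda u:196+(u-280)*.057,200,False),('mouthnear',lambda u:188+(u-280)*.062,168,True),('mouthfar',lambda u:170.3+(u-280)*.062,205,False)):
    k,*s=edge(fn,lvl,up);A=[plane('top',u,np.polyval(k,u),30) for u in(280,338)]
    d=(A[0]-A[1])[:2];n=np.array([d[1],-d[0]])/np.hypot(*d)
    print(nm,s,A[0][:2],A[1][:2],'yaw',np.degrees(np.arctan2(-d[0],d[1])),'offset',n@A[0][:2])
E
python3 m.py
```

```text
landnear [31, np.int64(31), np.float64(0.07477095603616998)] [599.1  102.41] [588.48 -61.05] yaw -3.716890050894107 offset 591.203827846647
mouthnear [31, np.int64(31), np.float64(0.06627745113375623)] [620.89 102.51] [610.33 -61.5 ] yaw -3.6810872685549048 offset 613.0228191995645
mouthfar [31, np.int64(31), np.float64(0.055180715717908516)] [674.93 102.75] [664.19 -62.59] yaw -3.7137720016624884 offset 666.8529966370718
```

```bash
python3 - <<'E'
from h import *
a=cv2.imread('pics/scene0.png');b=cv2.imread('pics/top0.png')
A=cv2.imread
crop(b,178,168,45,32,16,'pics/e1.png',5)
crop(b,408,190,55,70,10,'pics/e2.png',5)
crop(a,352,185,40,45,14,'pics/e3.png',5)
crop(a,112,172,50,65,10,'pics/e4.png',5)
for n,im in(('top',b),('scene',a)):
  for v in (range(172,196) if n=='top' else []): print(v,im[v,180:218].sum(1)//3)
E
```

```text
172 [ 63  63  64  63  67  83  81  73  73  69  65  65  64  65  67  71  89  94
  94  95 105 108 108 109 110 110 110 110 109 109 109 109 111 110 110 110
 110 109]
173 [ 63  62  62  65  90 137 145 131 125 112  94  91  83  80  94  99 107 110
 108 110 110 110 109 109 110 110 108 109 108 109 109 109 109 110 110 108
 106 106]
174 [ 63  64  63  72 122 165 175 168 164 159 152 149 144 137 137 134 128 126
 119 116 113 112 110 110 110 110 110 111 110 111 109 109 107 106 105  92
  85  85]
175 [ 63  64  64  77 136 171 178 177 177 177 176 175 173 169 165 164 162 163
 158 149 142 132 124 122 119 115 114 114 112 113 108 105  91  85  83  70
  66  66]
176 [ 67  69  67  83 150 174 178 178 178 181 180 178 176 174 174 176 180 181
 179 171 165 156 150 151 149 141 138 132 124 121 102  90  73  65  64  62
  62  63]
177 [ 88  96  96 112 163 177 178 178 179 180 180 178 176 174 175 179 183 184
 182 177 173 165 165 167 166 161 158 155 151 149 137 117  80  64  63  62
  61  63]
178 [108 110 111 129 168 178 179 180 180 179 179 177 175 174 176 180 183 184
 182 176 172 166 166 168 168 166 164 163 164 162 161 136  86  6
[... 2039 characters left out ...]
17 104 102 101 101 101  99  99  99  89  63  52  52
  57  63]
192 [114 113 111 111 112 111 113 112 113 113 111 109 109 115 114 112 109 107
 103 103 110 115 119 113 101 105 108 105  99  98  99  99  97  76  58  52
  58  63]
193 [108 113 111 111 112 113 112 114 113 113 113 112 112 113 112 113 111 111
 111 110 112 113 114 108 105 109 113 111 106 122 110  94  98  92  74  60
  61  64]
194 [103 112 114 113 112 113 114 114 114 114 113 111 112 114 114 113 112 111
 112 112 112 113 113 112 112 113 113 113 111 126 114 101  99  99  94  77
  71  71]
195 [ 86 107 113 113 113 113 115 116 114 113 112 112 113 114 114 113 112 112
 113 113 113 113 112 114 113 114 114 113 111 114 112 109 107 107 107  98
  97 100]
```

View pics/e1.png

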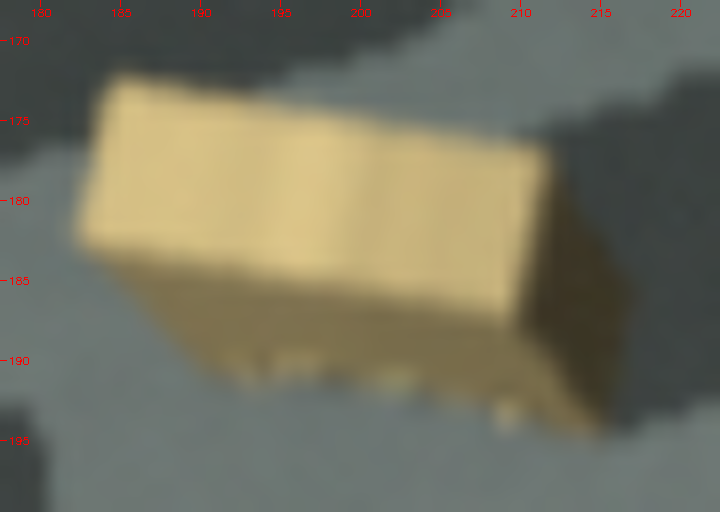

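View pics/e2.png

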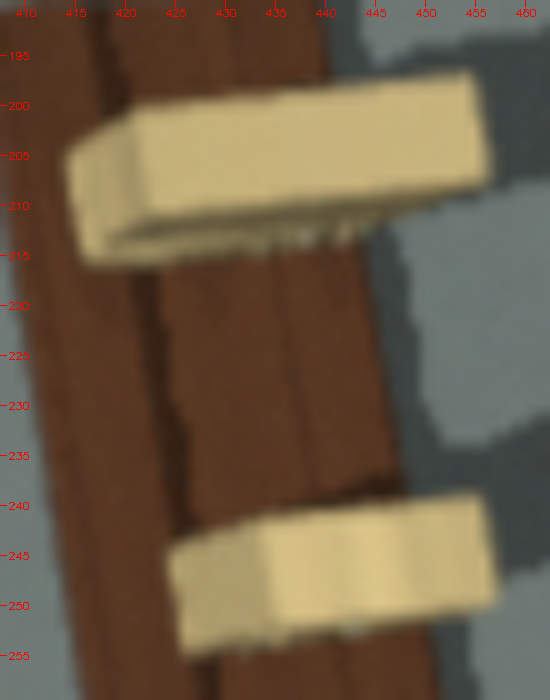

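View pics/e3.png

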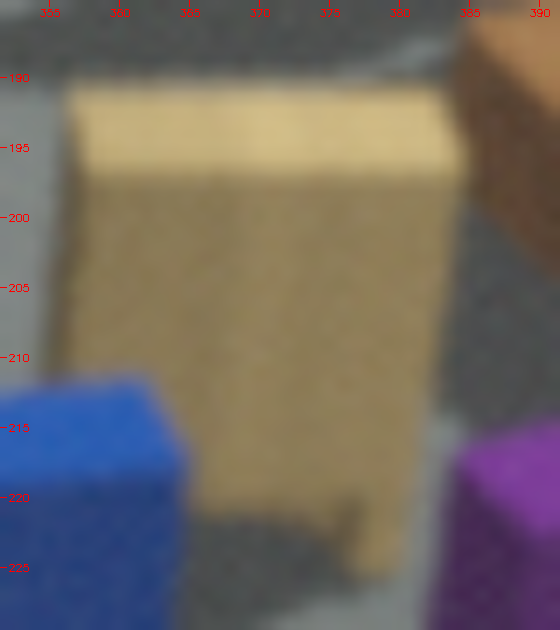

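View pics/e4.png

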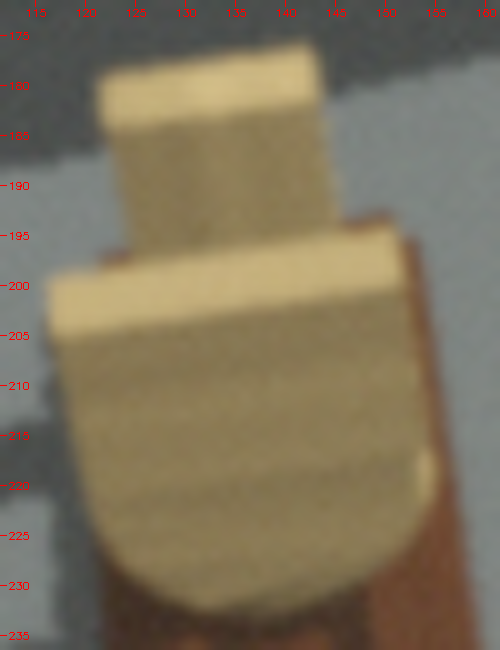

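```bash
python3 - <<'E'
from h import *
np.set_printoptions(precision=1,suppress=True)
# far/near = x; order: farL(+y) farR nearR nearL
arch=[(184.3,172.3),(212,176.7),(210.2,187.3),(182.4,182.7)]; archs=[(384.7,197),(357.8,197.3),(356.5,191.2),(383.3,191)]
nose=[(433,241.5),(455.5,239),(457,250),(434.8,252.7)]; noses=[(143.5,182),(122.5,184.7),(121.7,179),(142.8,176)]
for nm,p,q in(('arch',arch,archs),('nose',nose,noses)):
    T=[tri(a,b) for a,b in zip(p,q)];print(nm,np.array([t[0] for t in T]),[round(t[1],1) for t in T])
    z=np.mean([t[0][2] for t in T]);
    for zz in ((100,) if nm=='arch' else (z,100,105,108,110,112)):
        P=np.array([plane('top',*a,zz)[:2] for a in p]);w=(P[0]+P[3]-P[1]-P[2])/2;d=(P[0]+P[1]-P[2]-P[3])/2
        print(zz,P.mean(0),'w',np.hypot(*w),np.degrees(np.arctan2(-w[0],w[1])),'d',np.hypot(*d),np.degrees(np.arctan2(d[1],d[0])))
        for a in P: print('   scene reproj',proj('scene',[*a,zz]))
for u,v in((273.4,193),(344.4,193),(274.4,182),(344.4,182)): print(plane('top',u,v,30))
# base pts of bead ends at crown
for u,v in((270.6,229),(344.6,229)): print(plane('top',u,v,60))
E
```

```text
arch [[647.2 357.3  97.3]
 [635.6 283.2  96.8]
 [606.5 287.7  97.7]
 [618.7 362.2  98.1]] [np.float64(3.2), np.float64(2.3), np.float64(0.5), np.float64(0.4)]
100 [626.6 322.9] w 75.45579443626748 -9.248998307675297 d 29.121603302140763 -7.463830165578166
   scene reproj [385.7 196. ]
   scene reproj [358.5 196.2]
   scene reproj [356.6 190.4]
   scene reproj [383.3 190.4]
nose [[ 462.7 -298.5  100.8]
 [ 469.2 -356.3  102. ]
 [ 440.4 -359.2  103.5]
 [ 433.3 -300.9  103.5]] [np.float64(1.8), np.float64(0.0), np.float64(2.9), np.float64(2.7)]
102.46306715417475 [ 451.4 -327.7] w 59.05037660303007 6.699363323496708 d 28.945858172000637 4.724738720508054
   scene reproj [144.3 181.5]
   scene reproj [122.5 184.6]
   scene reproj [122.7 179.4]
   scene reproj [143.7 176.4]
100 [ 451.7 -328.6] w 59.18037111828196 6.699363323496725 d 29.009580082309792 4.72473872050797
   scene reproj [144.1 182.3]
   scene reproj [122.3 185.4]
   scene reproj [122.5 180.2]
   scene reproj [143.5 177.2]
105 [ 451.2 -326.8] w 58.91648364158136 6.69936332349671 d 28.880225285382878 4.7247387205080935
   scene
[... 178 characters left out ...]
240722672 4.724738720507965
   scene reproj [144.7 179.7]
   scene reproj [123.  182.7]
   scene reproj [123.2 177.6]
   scene reproj [144.1 174.6]
110 [ 450.7 -324.9] w 58.65259616488064 6.699363323496736 d 28.750870488455913 4.724738720507773
   scene reproj [144.8 179. ]
   scene reproj [123.2 182. ]
   scene reproj [123.4 176.9]
   scene reproj [144.3 174. ]
112 [ 450.5 -324.2] w 58.5470411742003 6.699363323496696 d 28.699128569685143 4.724738720507913
   scene reproj [145.  178.3]
   scene reproj [123.4 181.3]
   scene reproj [123.5 176.3]
   scene reproj [144.4 173.3]
[606.5 121.1  30. ]
[607.1 -79.5  30. ]
[638.4 118.5  30. ]
[639.1 -80.3  30. ]
[500.  127.2  60. ]
[500.5 -73.5  60. ]
```

{"method": "arm_command", "body": {
  "increments": [
    [0,0,0,-0.143,1],
    [0,0,0,-0.143,1],
    [0,0,0,-0.143,1],
    [0,0,0,-0.143,1],
    [0,0,0,-0.143,1],
    [0,0,0,-0.143,1],
    [0,0,0,-0.143,1],
    [0,0,0,-0.143,1],
    [40,12,0,0,1],
    [40,12,0,0,1]
  ]
}}

```text
t: 1.1
position: [201.6, -526.8, 230.6]
tcp_rot: [-0.0, 0.762, 0.648, 0.0]
ft_force: [1.0, -0.8, 0.4]
grip_width: 1.0
```

{"method": "arm_command", "body": {
  "increments": [
    [45,14,0,0,1],
    [45,14,0,0,1],
    [45,14,0,0,1],
    [45,14,0,0,1],
    [45,14,0,0,1],
    [45,14,0,0,1],
    [45,14,0,0,1],
    [45,14,0,0,1],
    [45,14,0,0,1],
    [45,14,0,0,1]
  ]
}}

```text
t: 2.1
position: [411.6, -103.5, 231.4]
tcp_rot: [0.0, 0.761, 0.649, 0.0]
ft_force: [0.7, -0.2, 0.7]
grip_width: 0.998
```

{"method": "arm_command", "body": {
  "increments": [
    [45.5,14.5,0,0,1],
    [45.5,14.5,0,0,1],
    [45.5,14.5,0,0,1],
    [45.5,14.5,0,0,1],
    [45.5,14.5,0,0,1],
    [45.5,14.5,0,0,1],
    [45.5,14.5,5,0,1],
    [45.5,14.5,10,0,1],
    [45.5,14.5,10,0,1],
    [45.5,14.5,10,0,1]
  ]
}}

```text
t: 3.1
position: [626.8, 322.8, 195.4]
tcp_rot: [-0.0, 0.761, 0.649, -0.0]
ft_force: [0.2, 0.1, -0.1]
grip_width: 1.002
```

```bash
python3 - <<'E'
from h import *
from plant import *
s=get_state();print(s['t'],s['position'],s['tcp_rot'],s['ft_force'],s['q'])
a=capture('scene')[...,::-1].copy();b=capture('top')[...,::-1].copy()
cv2.imwrite('pics/s1.png',a);cv2.imwrite('pics/t1.png',b)
crop(a,310,90,120,150,4,'pics/f1.png');crop(b,140,120,140,110,5,'pics/f2.png')
E
```

```text
3.1 [626.78558784 322.75570169 195.42369155] [-4.74446911e-05  7.60954404e-01  6.48805263e-01 -3.50424894e-04] [ 0.24963321  0.09632506 -0.14184683] [ 4.58680305e-01  5.77206278e-01  1.46144602e+00 -8.91294802e-05
  1.10364311e+00  6.17490025e-01]
```

View pics/f1.png

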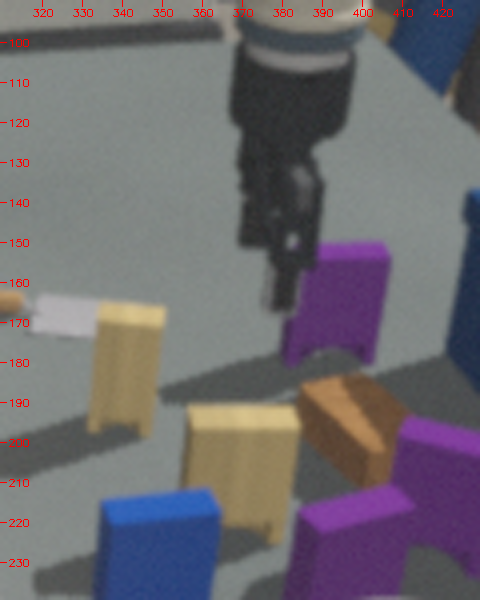

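View pics/f2.png

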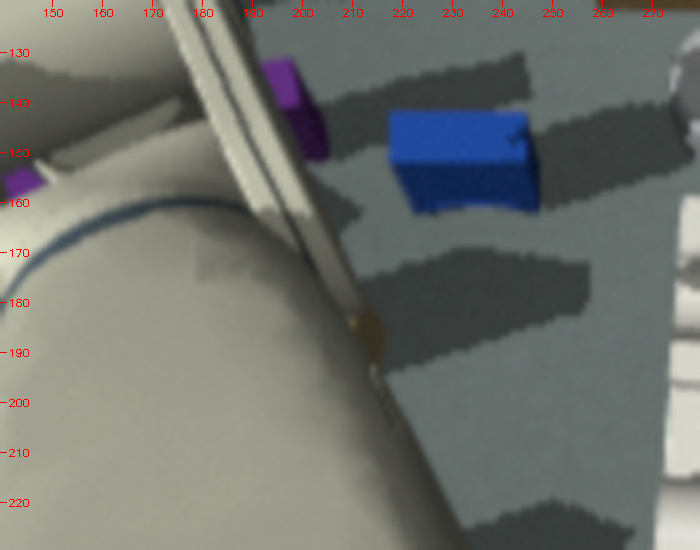

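{"method": "arm_command", "body": {
  "increments": [
    [0,0,20,0,1],
    [0,0,25,0,1],
    [0,0,25,0,1],
    [0,0,20,0,1],
    [0,0,18,0,1],
    [0,0,16,0,1],
    [0,0,12,0,1],
    [0,0,8,0,1],
    [0,0,0,0,1],
    [0,0,0,0,1]
  ]
}}

```text
t: 4.2
position: [626.8, 321.1, 52.8]
tcp_rot: [0.0, 0.761, 0.649, 0.0]
ft_force: [0.6, -0.7, -0.3]
grip_width: 1.002
```

{"method": "arm_command", "body": {
  "increments": [
    [0,0,0,0,0.3],
    [0,0,0,0,0.2],
    [0,0,0,0,0.1],
    [0,0,0,0,0.1],
    [0,0,0,0,0.1],
    [0,0,0,0,0.1],
    [0,0,0,0,0.1],
    [0,0,0,0,0.1],
    [0,0,0,0,0.1],
    [0,0,0,0,0.1]
  ],
  "grip_force": 50
}}

```text
t: 5.2
position: [626.7, 321.1, 52.8]
tcp_rot: [0.0, 0.761, 0.649, 0.0]
ft_force: [-1.4, -0.8, 5.5]
grip_width: 0.321
```

{"method": "arm_command", "body": {
  "increments": [
    [0,0,-5,0,0.1],
    [0,0,-15,0,0.1],
    [0,0,-20,0,0.1],
    [0,0,-20,0,0.1],
    [0,0,-20,0,0.1],
    [0,0,-20,0,0.1],
    [0,0,-20,0,0.1],
    [0,0,-15,0,0.1],
    [0,0,-5,0,0.1],
    [0,0,0,0,0.1]
  ]
}}

```text
t: 6.2
position: [626.7, 321.1, 193.3]
tcp_rot: [0.0, 0.761, 0.649, 0.001]
ft_force: [-0.5, 0.6, -1.5]
grip_width: 0.322
```

```bash
cat > snap.py <<'E'
import sys
from h import *
from plant import *
np.set_printoptions(precision=3,suppress=True)
k=sys.argv[1];s=get_state();print(s['t'],s['position'],s['tcp_rot'],s['ft_force'],s['wrist_torque'],s['grip_width'])
a=capture('scene')[...,::-1].copy();b=capture('top')[...,::-1].copy()
cv2.imwrite(f'pics/s{k}.png',a);cv2.imwrite(f'pics/t{k}.png',b)
for n,im,o in(('s',a,2),('t',b,7)):
    if len(sys.argv)>o+4: crop(im,*map(int,sys.argv[o:o+4]),float(sys.argv[o+4]),f'pics/{n}{k}c.png')
E
python3 snap.py 2 330 90 110 150 4
```

```text
6.2 [626.747 321.084 193.252] [0.    0.761 0.649 0.001] [-0.509  0.609 -1.485] [-0.005 -0.017  0.003] 0.3220734449231078
```

View pics/s2c.png

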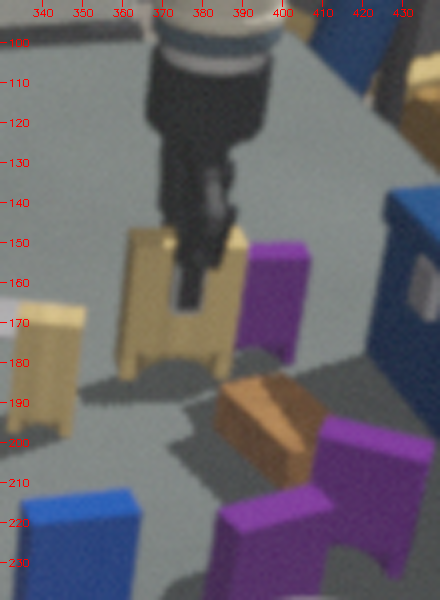

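{"method": "arm_command", "body": {
  "increments": [
    [-30,-7,0,0,0.1],
    [-40,-9.2,0,0,0.1],
    [-40,-9.2,0,0,0.1],
    [-40,-9.2,0,0,0.1],
    [-40,-9.2,0,0,0.1],
    [-40,-9.2,0,0,0.1],
    [-40,-9.2,0,0,0.1],
    [-38.9,-8.7,0,0,0.1],
    [0,0,0,0,0.1],
    [0,0,0,0.1,0.1]
  ]
}}

```text
t: 7.3
position: [506.8, 26.2, 191.6]
tcp_rot: [-0.001, 0.794, 0.608, -0.001]
ft_force: [0.5, 0.5, -0.1]
grip_width: 0.321
```

{"method": "arm_command", "body": {
  "increments": [
    [0,0,0,0.14,0.1],
    [0,0,0,0.14,0.1],
    [0,0,0,0.14,0.1],
    [0,0,0,0.14,0.1],
    [0,0,0,0.14,0.1],
    [0,0,0,0.14,0.1],
    [0,0,0,0.14,0.1],
    [0,0,0,0.14,0.1],
    [0,0,0,0.14,0.1],
    [0,0,0,0.1165,0.1]
  ]
}}

```text
t: 8.3
position: [507.3, 27.7, 191.5]
tcp_rot: [-0.0, 0.999, -0.035, -0.001]
ft_force: [0.7, -0.6, -1.5]
grip_width: 0.322
```

```bash
python3 snap.py 3 200 110 130 150 4 250 150 130 110 5
```

```text
8.3 [507.34   27.747 191.483] [-0.     0.999 -0.035 -0.001] [ 0.651 -0.611 -1.485] [ 0.021 -0.026 -0.076] 0.3222404346446113
```

View pics/s3c.png

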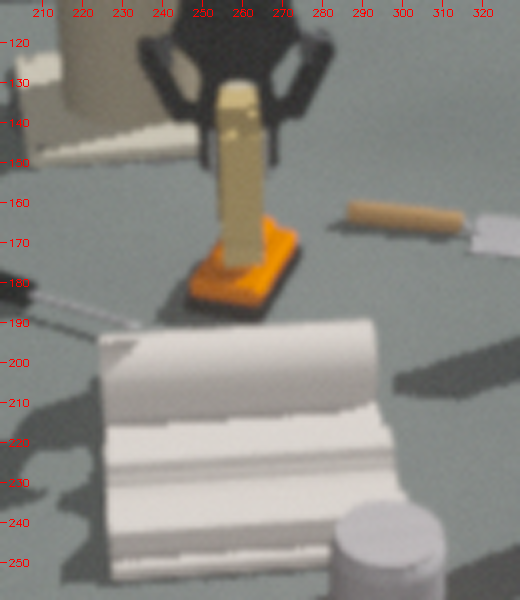

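View pics/t3c.png

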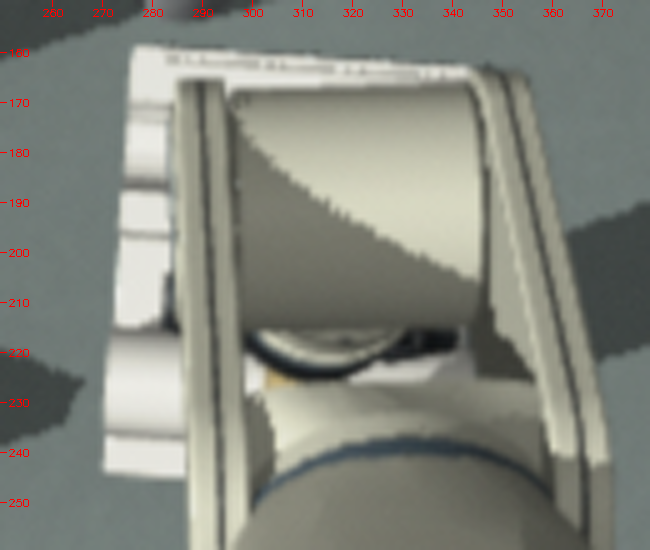

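{"method": "arm_command", "body": {
  "increments": [
    [-1.2,0,0,-0.005,0.1],
    [0,0,10,0,0.1],
    [0,0,18,0,0.1],
    [0,0,18,0,0.1],
    [0,0,16,0,0.1],
    [0,0,12,0,0.1],
    [0,0,8,0,0.1],
    [0,0,4,0,0.1],
    [0,0,1.5,0,0.1],
    [0,0,0,0,0.1]
  ]
}}

```text
t: 9.4
position: [506.6, 27.2, 105.0]
tcp_rot: [-0.0, 1.0, -0.03, 0.0]
ft_force: [-0.5, 1.0, -1.6]
grip_width: 0.317
```

```bash
python3 snap.py 4 210 140 100 100 6
```

```text
9.4 [506.602  27.231 105.002] [-0.    1.   -0.03  0.  ] [-0.495  0.955 -1.583] [-0.012 -0.005 -0.008] 0.31728231517380084
```

View pics/s4c.png

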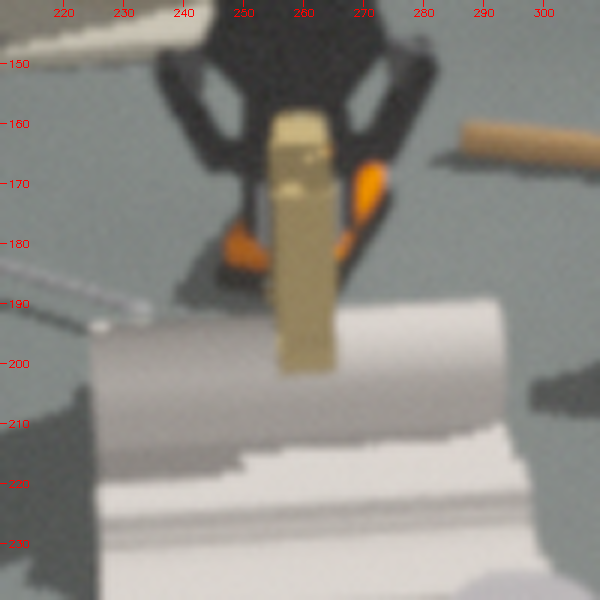

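{"method": "arm_command", "body": {
  "increments": [
    [-0.4,0,1,0,0.1],
    [0,0,1,0,0.1],
    [0,0,1,0,0.1],
    [0,0,1,0,0.1],
    [0,0,0,0,0.1],
    [0,0,0,0,0.1],
    [0,0,0,0,0.1],
    [0,0,0,0,0.1],
    [0,0,0,0,0.1],
    [0,0,0,0,0.1]
  ]
}}

```text
t: 10.5
position: [505.9, 27.3, 100.8]
tcp_rot: [-0.0, 1.0, -0.03, 0.0]
ft_force: [-0.5, 0.0, -1.6]
grip_width: 0.324
```

{"method": "arm_command", "body": {
  "increments": [
    [0,0,0.5,0,0.1],
    [0,0,0.5,0,0.1],
    [0,0,0.5,0,0.1],
    [0,0,0,0,0.1],
    [0,0,0,0,0.1],
    [0,0,0,0,0.1],
    [0,0,0,0,0.1],
    [0,0,0,0,0.1],
    [0,0,0,0,0.1],
    [0,0,0,0,0.1]
  ]
}}

```text
t: 11.5
position: [505.9, 27.3, 99.3]
tcp_rot: [-0.0, 1.0, -0.03, 0.0]
ft_force: [0.0, 0.0, -1.4]
grip_width: 0.322
```

{"method": "arm_command", "body": {
  "increments": [
    [0,0,0.5,0,0.1],
    [0,0,0.5,0,0.1],
    [0,0,0,0,0.1],
    [0,0,0,0,0.1],
    [0,0,0,0,0.1],
    [0,0,0,0,0.1],
    [0,0,0,0,0.1],
    [0,0,0,0,0.1],
    [0,0,0,0,0.1],
    [0,0,0,0,0.1]
  ]
}}

```text
t: 12.5
position: [506.2, 27.3, 98.4]
tcp_rot: [-0.0, 1.0, -0.03, 0.0]
ft_force: [2.2, -0.0, -0.9]
grip_width: 0.325
```

{"method": "arm_command", "body": {
  "increments": [
    [0,0,0.5,0,0.1],
    [0,0,0.5,0,0.1],
    [0,0,0,0,0.1],
    [0,0,0,0,0.1],
    [0,0,0,0,0.1],
    [0,0,0,0,0.1],
    [0,0,0,0,0.1],
    [0,0,0,0,0.1],
    [0,0,0,0,0.1],
    [0,0,0,0,0.1]
  ]
}}

```text
t: 13.5
position: [506.5, 27.3, 97.6]
tcp_rot: [-0.0, 1.0, -0.03, 0.001]
ft_force: [4.5, -0.1, 5.6]
grip_width: 0.322
```

{"method": "arm_command", "body": {
  "increments": [
    [0.5,0,0,0,0.1],
    [0.4,0,0,0,0.1],
    [0,0,0.4,0,0.1],
    [0,0,0,0,0.1],
    [0,0,0,0,0.1],
    [0,0,0,0,0.1],
    [0,0,0,0,0.1],
    [0,0,0,0,0.1],
    [0,0,0,0,0.1],
    [0,0,0,0,0.1]
  ]
}}

```text
t: 14.5
position: [507.0, 27.2, 97.0]
tcp_rot: [-0.0, 1.0, -0.03, 0.0]
ft_force: [3.5, 0.0, 6.1]
grip_width: 0.321
```

{"method": "arm_command", "body": {
  "increments": [
    [0.5,0,0,0,0.1],
    [0.3,0,0,0,0.1],
    [0,0,0.3,0,0.1],
    [0,0,0,0,0.1],
    [0,0,0,0,0.1],
    [0,0,0,0,0.1],
    [0,0,0,0,0.1],
    [0,0,0,0,0.1],
    [0,0,0,0,0.1],
    [0,0,0,0,0.1]
  ]
}}

```text
t: 15.5
position: [507.4, 27.2, 96.7]
tcp_rot: [0.0, 1.0, -0.03, -0.0]
ft_force: [2.2, 0.4, 7.1]
grip_width: 0.323
```

{"method": "arm_command", "body": {
  "increments": [
    [0,0,0,0,0.4],
    [0,0,0,0,0.5],
    [0,0,0,0,0.6],
    [0,0,0,0,0.8],
    [0,0,0,0,0.8],
    [0,0,0,0,0.8],
    [0,0,0,0,0.8],
    [0,0,0,0,0.8],
    [0,0,0,0,0.8],
    [0,0,0,0,0.8]
  ],
  "grip_force": 30
}}

```text
t: 16.5
position: [507.7, 27.2, 96.7]
tcp_rot: [-0.0, 1.0, -0.03, 0.0]
ft_force: [0.5, -0.4, 0.6]
grip_width: 0.801
```

```bash
python3 snap.py 5 210 140 100 100 6
```

```text
16.5 [507.661  27.179  96.652] [-0.    1.   -0.03  0.  ] [ 0.464 -0.389  0.637] [-0.041  0.051  0.004] 0.8005310501428928
```

View pics/s5c.png

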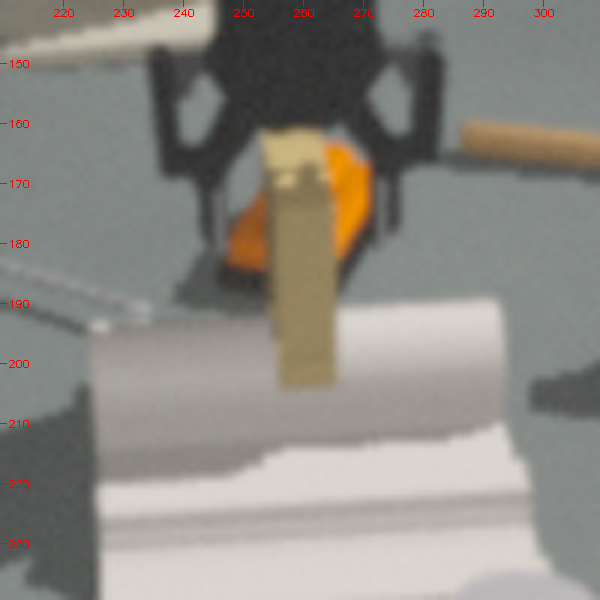

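{"method": "arm_command", "body": {
  "increments": [
    [0,0,-3,0,1],
    [0,0,-8,0,1],
    [0,0,-12,0,1],
    [0,0,-15,0,1],
    [0,0,-20,0,1],
    [0,0,-22,0,1],
    [0,0,-22,0,1],
    [0,0,-20,0,1],
    [0,0,-8,0,1],
    [0,0,0,-0.1,1]
  ]
}}

```text
t: 17.6
position: [508.5, 27.2, 228.6]
tcp_rot: [-0.0, 1.0, 0.021, 0.002]
ft_force: [0.3, -0.1, -0.4]
grip_width: 0.997
```

{"method": "arm_command", "body": {
  "increments": [
    [0,0,0,-0.145,1],
    [0,0,0,-0.145,1],
    [0,0,0,-0.145,1],
    [0,0,0,-0.145,1],
    [0,0,0,-0.145,1],
    [0,0,0,-0.145,1],
    [0,0,0,-0.145,1],
    [0,0,0,-0.145,1],
    [0,0,0,-0.145,1],
    [0,0,0,-0.145,1]
  ]
}}

```text
t: 18.6
position: [507.4, 27.2, 226.6]
tcp_rot: [-0.0, 0.733, 0.68, -0.0]
ft_force: [0.0, -0.0, 0.4]
grip_width: 0.994
```

{"method": "arm_command", "body": {
  "increments": [
    [0,0,0,-0.094,1],
    [0,0,0,-0.094,1],
    [-40,-11,0,0,1],
    [-45,-12.3,0,0,1],
    [-45,-12.3,0,0,1],
    [-45,-12.3,0,0,1],
    [-45,-12.3,0,0,1],
    [-45,-12.3,0,0,1],
    [-45,-12.3,0,0,1],
    [-35,-10.2,0,0,1]
  ]
}}

```text
t: 19.6
position: [449.3, -328.4, 226.8]
tcp_rot: [0.0, 0.668, 0.744, -0.0]
ft_force: [0.6, -0.4, -0.5]
grip_width: 1.003
```

```bash
python3 snap.py 6 100 90 130 150 4 180 150 220 110 3.6
```

```text
19.6 [ 449.344 -328.442  226.764] [ 0.     0.668  0.744 -0.   ] [ 0.564 -0.411 -0.462] [-0.001 -0.051 -0.025] 1.002824611250741
```

View pics/s6c.png

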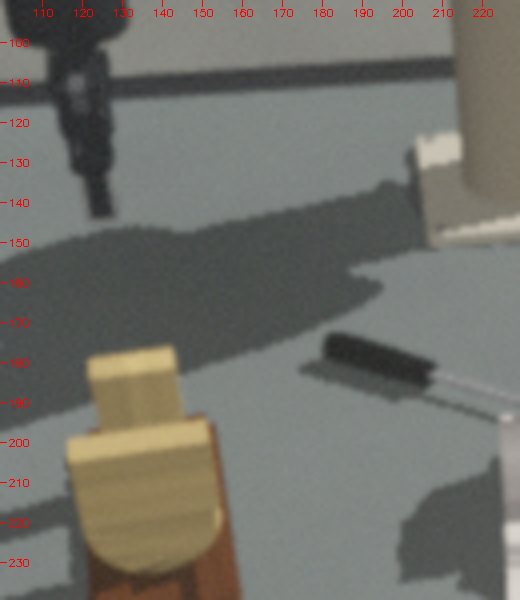

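View pics/t6c.png

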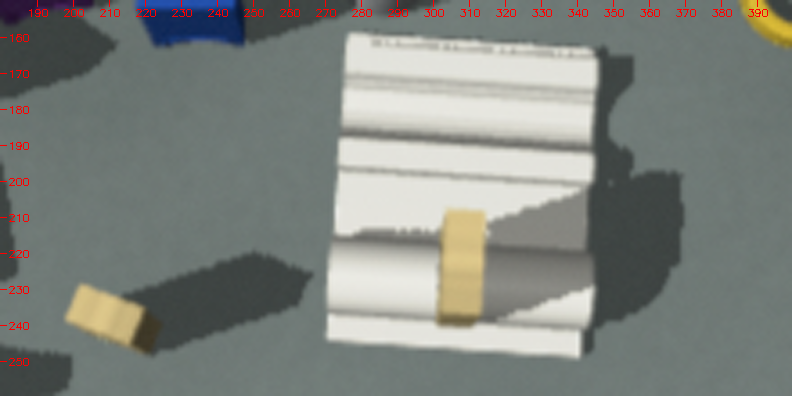

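```bash
python3 - <<'E'
from h import *
b=cv2.imread('pics/t6.png');a=cv2.imread('pics/s6.png')
crop(b,295,200,28,48,12,'pics/g1.png',5)
crop(a,245,150,30,60,10,'pics/g2.png',5)
E
```

```text
(no output)
```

View pics/g1.png

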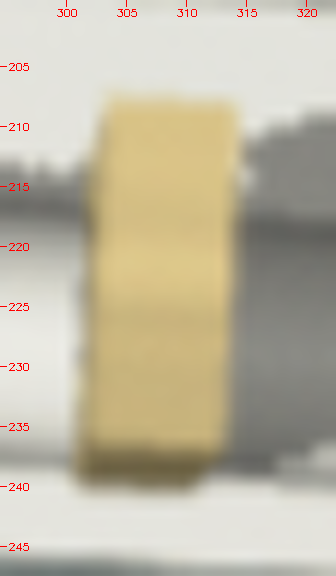

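View pics/g2.png

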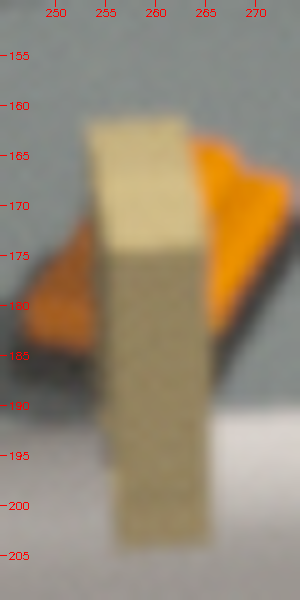

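```bash
python3 - <<'E'
from h import *
np.set_printoptions(precision=1,suppress=True)
# order far+y, far-y, near-y, near+y
p=[(303.2,207.8),(314.3,208),(313.3,236.8),(302,236.8)]; q=[(265.2,174.3),(255,174.7),(253.6,162),(263,161.5)]
n=np.array([.9979,-.0645]);e=np.array([.0645,.9979])
for a,b in zip(p,q): print(tri(a,b))
for z in(144,):
    P=np.array([plane('top',*a,z)[:2] for a in p]);c=P.mean(0);w=(P[0]+P[1]-P[2]-P[3])/2;d=(P[0]+P[3]-P[1]-P[2])/2
    print(c,'n',n@c,'s',e@c,np.hypot(*w),np.degrees(np.arctan2(w[1],w[0])),np.hypot(*d),np.degrees(np.arctan2(-d[0],d[1])))
    for a in P: print(proj('scene',[*a,z]))
E
```

```text
(array([543.5,  40.5, 140.2]), np.float64(3.2750114729262982))
(array([542.8,  12.2, 141.3]), np.float64(3.529573503495122))
(array([469.5,  16.8, 140.7]), np.float64(0.6252177950308054))
(array([469.5,  44.8, 139.7]), np.float64(1.5162189673031545))
[506.   29.9] n 502.98121556552235 s 62.43099781889635 73.74687804195412 -2.589775568606907 28.250930658347922 -0.3750751925858917
[266.4 173. ]
[256.3 173.8]
[253.8 160.9]
[263.5 160.1]
```

```bash
python3 - <<'E'
from h import *
np.set_printoptions(precision=1,suppress=True)
b=cv2.imread('pics/t6.png');a=cv2.imread('pics/s6.png')
for u in(304,306,308,310): print(u,b[232:244,u].sum(1)//3)
for v0 in (236.6,237): print(plane('top',307,v0,144))
for v0 in (239.7,240.2): print(plane('top',305,v0,44))
for v,z in((174.5,144),(203.9,44)): print(plane('scene',260,v,z))
for u in(258,260,262,264):print(u,a[170:180,u].sum(1)//3,a[198:210,u].sum(1)//3)
# edge fits of top face in top image: left and right edges
g=b[...,0].astype(int)
for v in range(209,237,3): print(v,g[v,298:319])
E
```

```text
304 [167 168 168 165 152 119  95  98 145 204 224 225]
306 [168 168 167 166 154 118  95  96 131 198 224 225]
308 [168 167 167 166 161 128  95  94 128 195 223 225]
310 [167 167 167 167 163 127  96  94 128 197 223 225]
[469.6  33.2 144. ]
[468.6  33.2 144. ]
[472.9  33.3  44. ]
[471.5  33.4  44. ]
[548.2  23.6 144. ]
[545.   22.5  44. ]
258 [175 177 177 176 166 137 125 124 122 124] [124 120 122 125 128 126 134 148 152 151 149 148]
260 [177 177 176 174 164 137 123 123 121 123] [123 119 122 126 127 128 135 150 151 151 149 148]
262 [175 177 178 174 156 132 122 122 123 124] [124 121 124 126 127 126 136 150 152 150 150 151]
264 [172 173 171 167 150 130 122 124 124 123] [123 123 126 126 127 129 139 153 154 152 151 148]
209 [221 220 220 221 218 181 147 138 138 138 138 138 139 139 141 143 166 209
 219 218 217]
212 [218 220 220 215 183 138 131 135 135 135 134 135 135 135 135 137 150 140
 133 130 128]
215 [128 130 131 126 113 119 130 133 134 134 135 134 134 134 134 133 138 158
 140 128 129]
218 [124 122 119 115  96 116 130 132 132 132 132 131 132 130 132 129 112 102
  98  98  98]
221 [178 177 175 169 128 131 137 140 138 138 138 138 138 138 138 137 121 111
 107 107 107]
224 [209 208 203 169 123 126 132 134 133 132 133 133 133 132 133 133 125 120
 119 120 118]
227 [225 225 223 191 134 123 126 126 125 125 125 126 125 125 125 124 128 129
 129 129 129]
230 [225 225 222 174 124 122 124 124 125 125 126 125 126 126 125 126 130 129
 130 132 130]
233 [218 219 213 161 123 122 125 124 125 124 125 124 125 126 125 125 122 121
 121 121 121]
236 [186 188 183 134 104 110 112 114 114 115 119 121 121 121 121 118 110 109
 109 110 110]
```

{"method": "arm_command", "body": {
  "increments": [
    [1.4,2,15,-0.005,1],
    [0,0,25,0,1],
    [0,0,28,0,1],
    [0,0,28,0,1],
    [0,0,25,0,1],
    [0,0,22,0,1],
    [0,0,15,0,1],
    [0,0,9,0,1],
    [0,0,4,0,1],
    [0,0,0,0,1]
  ]
}}

```text
t: 20.7
position: [452.2, -324.4, 55.7]
tcp_rot: [0.0, 0.666, 0.746, 0.0]
ft_force: [0.1, 0.2, 0.4]
grip_width: 1.0
```

```bash
python3 snap.py 7 90 110 110 130 4.6
```

```text
20.7 [ 452.171 -324.395   55.693] [0.    0.666 0.746 0.   ] [0.08  0.167 0.381] [-0.007 -0.02  -0.008] 1.0003148565974345
```

View pics/s7c.png

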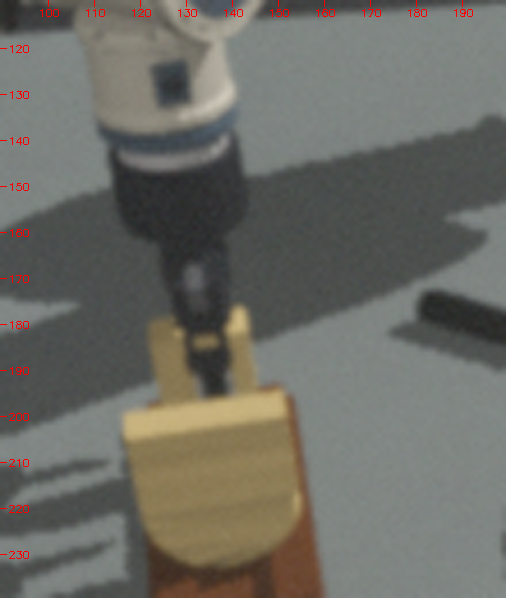

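{"method": "arm_command", "body": {
  "increments": [
    [-2.4,0,0,0,1],
    [0,0,0,0,0.3],
    [0,0,0,0,0.2],
    [0,0,0,0,0.1],
    [0,0,0,0,0.1],
    [0,0,0,0,0.1],
    [0,0,0,0,0.1],
    [0,0,0,0,0.1],
    [0,0,0,0,0.1],
    [0,0,0,0,0.1]
  ],
  "grip_force": 50
}}

```text
t: 21.8
position: [452.4, -326.8, 55.7]
tcp_rot: [0.0, 0.666, 0.746, 0.0]
ft_force: [-0.3, 0.0, 2.6]
grip_width: 0.322
```

{"method": "arm_command", "body": {
  "increments": [
    [0,0,-4,0,0.1],
    [0,0,-12,0,0.1],
    [0,0,-20,0,0.1],
    [0,0,-20,0,0.1],
    [0,0,-22,0,0.1],
    [0,0,-22,0,0.1],
    [0,0,-20,0,0.1],
    [0,0,-20,0,0.1],
    [0,0,-8,0,0.1],
    [0,0,0,0,0.1]
  ]
}}

```text
t: 22.8
position: [452.8, -327.2, 205.1]
tcp_rot: [0.001, 0.666, 0.746, 0.0]
ft_force: [-0.9, -0.3, -1.7]
grip_width: 0.323
```

```bash
python3 snap.py 8 80 60 110 140 4.2 390 190 90 70 7
```

```text
22.8 [ 452.793 -327.201  205.08 ] [0.001 0.666 0.746 0.   ] [-0.907 -0.274 -1.669] [-0.037  0.027 -0.004] 0.32277369473099676
```

View pics/s8c.png

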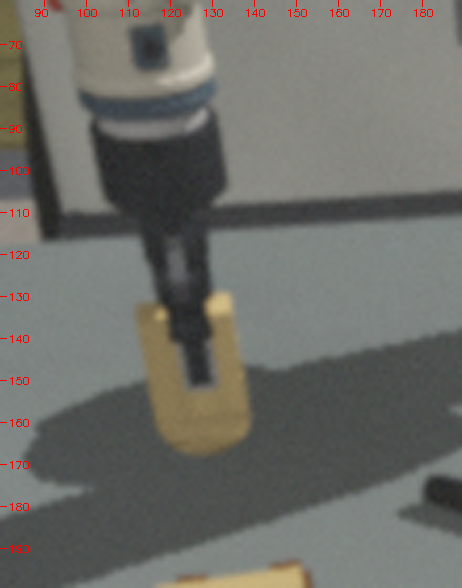

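{"method": "arm_command", "body": {
  "increments": [
    [30,21,0,0,0.1],
    [37,26.2,0,0,0.1],
    [37,26.2,0,0,0.1],
    [37,26.2,0,0,0.1],
    [37,26.2,0,0,0.1],
    [37,26.2,0,0,0.1],
    [37,26.2,0,0,0.1],
    [37,26.2,0,0,0.1],
    [33.1,23.8,0,0,0.1],
    [0,0,0,-0.1,0.1]
  ]
}}

```text
t: 23.9
position: [644.4, 23.4, 202.0]
tcp_rot: [-0.001, 0.626, 0.78, 0.0]
ft_force: [0.5, -0.4, -0.4]
grip_width: 0.324
```

{"method": "arm_command", "body": {
  "increments": [
    [0,0,0,-0.13,0.1],
    [0,0,0,-0.13,0.1],
    [0,0,0,-0.13,0.1],
    [0,0,0,-0.13,0.1],
    [0,0,0,-0.13,0.1],
    [0,0,0,-0.13,0.1],
    [0,0,0,-0.13,0.1],
    [0,0,0,-0.13,0.1],
    [0,0,0,-0.13,0.1],
    [0,0,0,-0.123,0.1]
  ]
}}

```text
t: 24.9
position: [642.0, 18.9, 201.8]
tcp_rot: [-0.001, 0.03, 1.0, -0.0]
ft_force: [-0.0, -0.5, -1.3]
grip_width: 0.319
```

```bash
python3 snap.py 9 200 110 130 150 4 250 150 130 110 5
```

```text
24.9 [642.017  18.852 201.787] [-0.001  0.03   1.    -0.   ] [-0.041 -0.487 -1.321] [0.052 0.005 0.065] 0.31918822345393794
```

View pics/s9c.png

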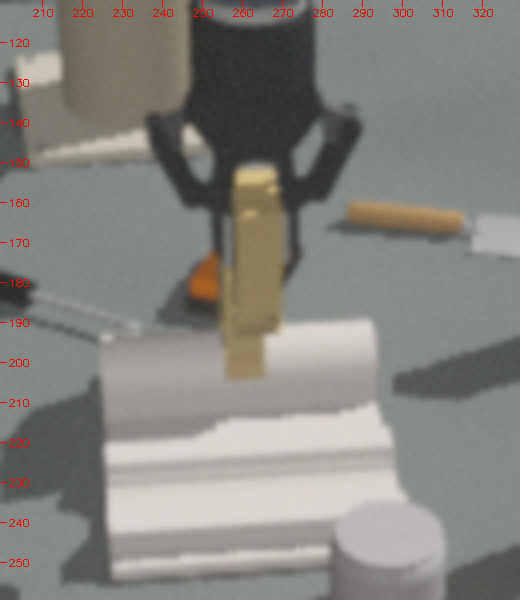

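{"method": "arm_command", "body": {
  "increments": [
    [-0.8,0,8,0,0.1],
    [0,0,18,0,0.1],
    [0,0,20,0,0.1],
    [0,0,20,0,0.1],
    [0,0,20,0,0.1],
    [0,0,18,0,0.1],
    [0,0,14,0,0.1],
    [0,0,8,0,0.1],
    [0,0,3,0,0.1],
    [0,0,0,0,0.1]
  ]
}}

```text
t: 26.0
position: [643.8, 18.8, 74.4]
tcp_rot: [-0.0, 0.033, 0.999, 0.0]
ft_force: [0.2, -0.0, -0.7]
grip_width: 0.322
```

```bash
python3 snap.py 10 210 150 100 110 5.4
```

```text
26.0 [643.789  18.848  74.441] [-0.     0.033  0.999  0.   ] [ 0.231 -0.037 -0.661] [-0.034 -0.01  -0.046] 0.32154718510657165
```

View pics/s10c.png

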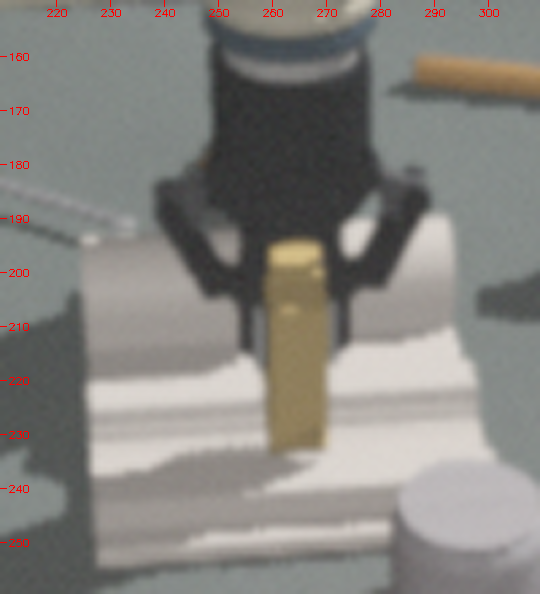

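{"method": "arm_command", "body": {
  "increments": [
    [0,0,1,0,0.1],
    [0,0,1,0,0.1],
    [0,0,1,0,0.1],
    [0,0,1,0,0.1],
    [0,0,1,0,0.1],
    [0,0,0,0,0.1],
    [0,0,0,0,0.1],
    [0,0,0,0,0.1],
    [0,0,0,0,0.1],
    [0,0,0,0,0.1]
  ]
}}

```text
t: 27.1
position: [643.7, 18.8, 69.6]
tcp_rot: [0.0, 0.033, 0.999, 0.0]
ft_force: [-0.4, 0.0, -1.7]
grip_width: 0.321
```

{"method": "arm_command", "body": {
  "increments": [
    [0,0,0.5,0,0.1],
    [0,0,0.5,0,0.1],
    [0,0,0.5,0,0.1],
    [0,0,0,0,0.1],
    [0,0,0,0,0.1],
    [0,0,0,0,0.1],
    [0,0,0,0,0.1],
    [0,0,0,0,0.1],
    [0,0,0,0,0.1],
    [0,0,0,0,0.1]
  ]
}}

```text
t: 28.1
position: [643.6, 18.8, 68.1]
tcp_rot: [-0.0, 0.033, 0.999, -0.0]
ft_force: [-0.1, -0.3, -1.7]
grip_width: 0.32
```

{"method": "arm_command", "body": {
  "increments": [
    [0,0,0.5,0,0.1],
    [0,0,0.5,0,0.1],
    [0,0,0.5,0,0.1],
    [0,0,0,0,0.1],
    [0,0,0,0,0.1],
    [0,0,0,0,0.1],
    [0,0,0,0,0.1],
    [0,0,0,0,0.1],
    [0,0,0,0,0.1],
    [0,0,0,0,0.1]
  ]
}}

```text
t: 29.1
position: [643.7, 18.8, 67.8]
tcp_rot: [0.0, 0.033, 0.999, -0.0]
ft_force: [-5.1, -0.3, 9.0]
grip_width: 0.323
```

{"method": "arm_command", "body": {
  "increments": [
    [0,0,0.5,0,0.1],
    [0,0,0.5,0,0.1],
    [0,0,0,0,0.1],
    [0,0,0,0,0.1],
    [0,0,0,0,0.1],
    [0,0,0,0,0.1],
    [0,0,0,0,0.1],
    [0,0,0,0,0.1],
    [0,0,0,0,0.1],
    [0,0,0,0,0.1]
  ]
}}

```text
t: 30.1
position: [643.7, 18.8, 67.8]
tcp_rot: [0.0, 0.033, 0.999, -0.0]
ft_force: [-8.0, -0.2, 16.6]
grip_width: 0.323
```

{"method": "arm_command", "body": {
  "increments": [
    [0,0,-1,0,0.1],
    [0.5,0,0,0,0.1],
    [0.5,0,0,0,0.1],
    [0.5,0,0,0,0.1],
    [0,0,0,0,0.1],
    [0,0,0,0,0.1],
    [0,0,0,0,0.1],
    [0,0,0,0,0.1],
    [0,0,0,0,0.1],
    [0,0,0,0,0.1]
  ]
}}

```text
t: 31.1
position: [642.2, 18.9, 66.6]
tcp_rot: [0.0, 0.033, 0.999, 0.0]
ft_force: [0.3, 0.0, -1.3]
grip_width: 0.326
```

{"method": "arm_command", "body": {
  "increments": [
    [0,0,0.5,0,0.1],
    [0,0,0.5,0,0.1],
    [0,0,0,0,0.1],
    [0,0,0,0,0.1],
    [0,0,0,0,0.1],
    [0,0,0,0,0.1],
    [0,0,0,0,0.1],
    [0,0,0,0,0.1],
    [0,0,0,0,0.1],
    [0,0,0,0,0.1]
  ]
}}

```text
t: 32.1
position: [642.0, 18.9, 65.6]
tcp_rot: [-0.0, 0.033, 0.999, -0.0]
ft_force: [-2.6, -0.1, 3.0]
grip_width: 0.324
```

{"method": "arm_command", "body": {
  "increments": [
    [0.4,0,0,0,0.1],
    [0.4,0,0,0,0.1],
    [0,0,0,0,0.1],
    [0,0,0,0,0.1],
    [0,0,0.4,0,0.1],
    [0,0,0,0,0.1],
    [0,0,0,0,0.1],
    [0,0,0,0,0.1],
    [0,0,0,0,0.1],
    [0,0,0,0,0.1]
  ]
}}

```text
t: 33.1
position: [641.4, 19.0, 65.2]
tcp_rot: [0.0, 0.033, 0.999, 0.0]
ft_force: [0.5, -0.5, -1.6]
grip_width: 0.327
```

{"method": "arm_command", "body": {
  "increments": [
    [0,0,0.4,0,0.1],
    [0,0,0.4,0,0.1],
    [0,0,0,0,0.1],
    [0,0,0,0,0.1],
    [0,0,0,0,0.1],
    [0,0,0,0,0.1],
    [0,0,0,0,0.1],
    [0,0,0,0,0.1],
    [0,0,0,0,0.1],
    [0,0,0,0,0.1]
  ]
}}

```text
t: 34.1
position: [641.2, 19.0, 64.4]
tcp_rot: [-0.0, 0.033, 0.999, -0.0]
ft_force: [-3.1, 0.3, 1.5]
grip_width: 0.321
```

{"method": "arm_command", "body": {
  "increments": [
    [0.4,0,0,0,0.1],
    [0.3,0,0,0,0.1],
    [0,0,0,0,0.1],
    [0,0,0.4,0,0.1],
    [0,0,0.3,0,0.1],
    [0,0,0,0,0.1],
    [0,0,0,0,0.1],
    [0,0,0,0,0.1],
    [0,0,0,0,0.1],
    [0,0,0,0,0.1]
  ]
}}

```text
t: 35.1
position: [640.7, 19.0, 63.7]
tcp_rot: [-0.0, 0.033, 0.999, -0.0]
ft_force: [-1.1, 0.7, 1.0]
grip_width: 0.321
```

{"method": "arm_command", "body": {
  "increments": [
    [0.2,0,0,0,0.1],
    [0,0,0.4,0,0.1],
    [0,0,0.4,0,0.1],
    [0,0,0,0,0.1],
    [0,0,0,0,0.1],
    [0,0,0,0,0.1],
    [0,0,0,0,0.1],
    [0,0,0,0,0.1],
    [0,0,0,0,0.1],
    [0,0,0,0,0.1]
  ]
}}

```text
t: 36.1
position: [640.3, 19.0, 62.9]
tcp_rot: [-0.0, 0.033, 0.999, 0.0]
ft_force: [-4.5, 0.9, 5.6]
grip_width: 0.32
```

{"method": "arm_command", "body": {
  "increments": [
    [0.4,0,0,0,0.1],
    [0.3,0,0,0,0.1],
    [0,0,0,0,0.1],
    [0,0,0,0,0.1],
    [0,0,0,0,0.1],
    [0,0,0,0,0.1],
    [0,0,0,0,0.1],
    [0,0,0,0,0.1],
    [0,0,0,0,0.1],
    [0,0,0,0,0.1]
  ]
}}

```text
t: 37.1
position: [639.8, 19.1, 62.8]
tcp_rot: [-0.0, 0.033, 0.999, -0.0]
ft_force: [-0.7, -0.4, -2.2]
grip_width: 0.321
```

```bash
python3 snap.py 11 230 170 60 80 7
```

```text
37.1 [639.775  19.087  62.768] [-0.     0.033  0.999 -0.   ] [-0.731 -0.356 -2.204] [-0.042 -0.002  0.043] 0.3213048124621229
```

View pics/s11c.png

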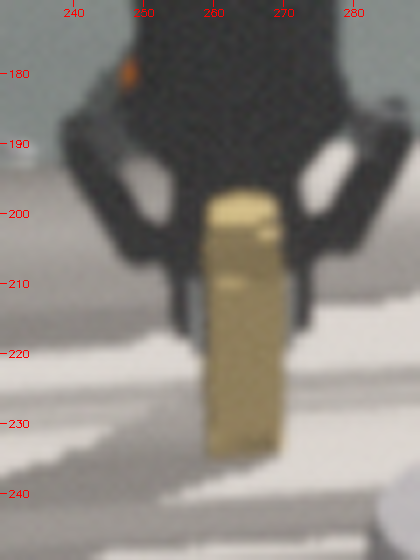

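{"method": "arm_command", "body": {
  "increments": [
    [0.1,0,0.4,0,0.1],
    [0,0,0.4,0,0.1],
    [0,0,0,0,0.1],
    [0,0,0,0,0.1],
    [0,0,0,0,0.1],
    [0,0,0,0,0.1],
    [0,0,0,0,0.1],
    [0,0,0,0,0.1],
    [0,0,0,0,0.1],
    [0,0,0,0,0.1]
  ]
}}

```text
t: 38.2
position: [639.9, 19.1, 62.6]
tcp_rot: [0.0, 0.033, 0.999, 0.0]
ft_force: [-2.8, 0.4, 6.3]
grip_width: 0.317
```

{"method": "arm_command", "body": {
  "increments": [
    [0.3,0,0,0,0.1],
    [0.2,0,0,0,0.1],
    [0,0,0.3,0,0.1],
    [0,0,0,0,0.1],
    [0,0,0,0,0.1],
    [0,0,0,0,0.1],
    [0,0,0,0,0.1],
    [0,0,0,0,0.1],
    [0,0,0,0,0.1],
    [0,0,0,0,0.1]
  ]
}}

```text
t: 39.2
position: [639.8, 19.0, 62.5]
tcp_rot: [0.001, 0.033, 0.999, -0.0]
ft_force: [-1.4, -0.9, 7.1]
grip_width: 0.32
```

{"method": "arm_command", "body": {
  "increments": [
    [0,0,0,0,0.36],
    [0,0,0,0,0.4],
    [0,0,0,0,0.5],
    [0,0,0,0,0.6],
    [0,0,0,0,0.8],
    [0,0,0,0,0.8],
    [0,0,0,0,0.8],
    [0,0,0,0,0.8],
    [0,0,0,0,0.8],
    [0,0,0,0,0.8]
  ],
  "grip_force": 30
}}

```text
t: 40.2
position: [639.2, 19.1, 61.9]
tcp_rot: [0.0, 0.033, 0.999, 0.0]
ft_force: [-0.1, 0.8, -0.4]
grip_width: 0.8
```

```bash
python3 snap.py 12 230 170 60 80 7
```

```text
40.2 [639.224  19.128  61.85 ] [0.    0.033 0.999 0.   ] [-0.098  0.779 -0.409] [-0.008 -0.014  0.009] 0.8003446002903635
```

View pics/s12c.png

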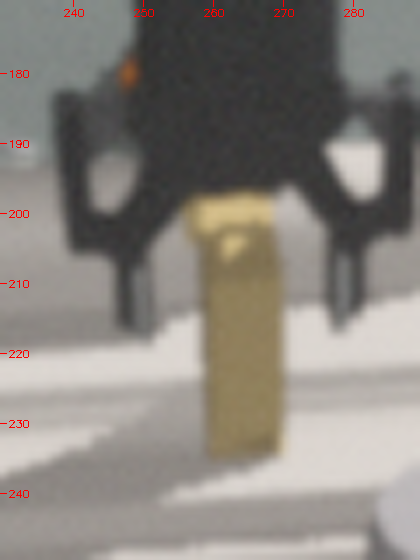

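{"method": "arm_command", "body": {
  "increments": [
    [0,0,-3,0,1],
    [0,0,-8,0,1],
    [0,0,-12,0,1],
    [0,0,-18,0,1],
    [0,0,-25,0,1],
    [0,0,-30,0,1],
    [0,0,-30,0,1],
    [0,0,-30,0,1],
    [0,20,0,0,1],
    [0,40,0,0,1]
  ]
}}

```text
t: 41.3
position: [644.1, 77.5, 220.9]
tcp_rot: [0.002, 0.034, 0.999, -0.0]
ft_force: [0.0, 0.2, -0.7]
grip_width: 0.998
```

{"method": "arm_command", "body": {
  "increments": [
    [0,-45,0,0,1],
    [0,-45,0,0,1],
    [0,-45,0,0,1],
    [0,-45,0,0,1],
    [0,-45,0,0,1],
    [0,-45,0,0,1],
    [0,-45,0,0,1],
    [0,-45,0,0,1],
    [0,-45,0,0,1],
    [0,0,0,0,1]
  ]
}}

```text
t: 42.3
position: [616.0, -330.8, 219.2]
tcp_rot: [0.001, 0.035, 0.999, -0.001]
ft_force: [0.6, 0.9, -0.1]
grip_width: 0.995
```

```bash
python3 snap.py 13 220 140 90 120 5 255 145 100 110 5.4
```

```text
42.3 [ 616.028 -330.764  219.198] [ 0.001  0.035  0.999 -0.001] [ 0.553  0.929 -0.124] [ 0.011 -0.001  0.012] 0.9947672467864354
```

View pics/s13c.png

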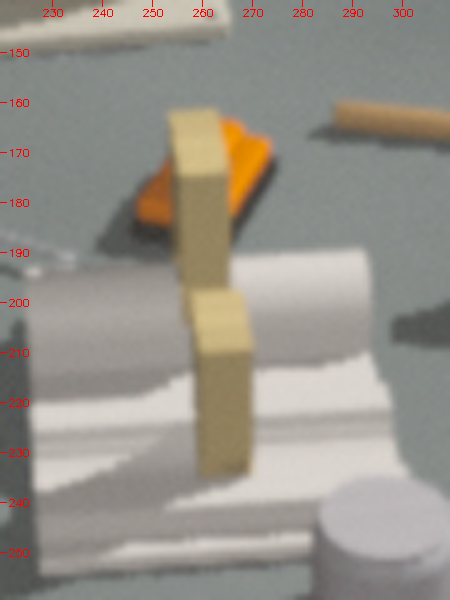

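View pics/t13c.png

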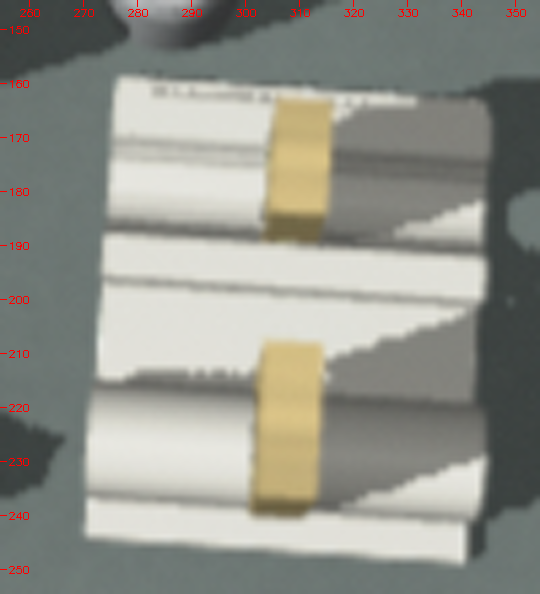

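```bash
python3 - <<'E'
from h import *
np.set_printoptions(precision=1,suppress=True)
b=cv2.imread('pics/t13.png');a=cv2.imread('pics/s13.png')
crop(b,298,155,26,40,13,'pics/k1.png',5)
crop(a,250,190,28,50,11,'pics/k2.png',5)
E
```

```text
(no output)
```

View pics/k1.png

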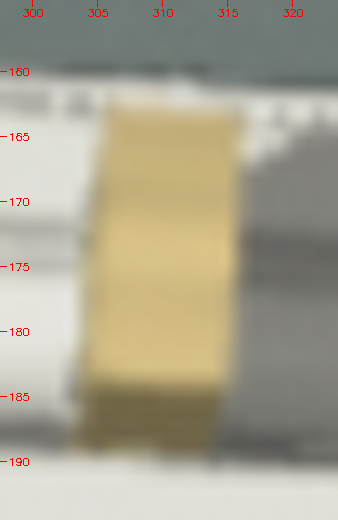

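View pics/k2.png

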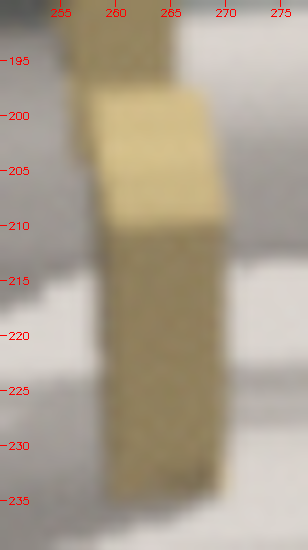

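```bash
python3 - <<'E'
from h import *
np.set_printoptions(precision=1,suppress=True)
n=np.array([.9979,-.0645]);e=np.array([.0645,.9979])
S={'nose':([(305.7,162.6),(316.3,163),(315.1,184),(303.8,184)],[(270,209.4),(259.5,209.8),(258,197.8),(267.3,197.4)],113.5),
'arch':([(303.2,207.6),(314.3,207.8),(313.3,236.8),(302,236.8)],[(265.2,174.3),(255,174.7),(253.6,162),(263,161.5)],144)}
for k,(p,q,z) in S.items():
    print(k,[ (t[0],round(t[1],1)) for t in map(tri,p,q)])
    P=np.array([plane('top',*a,z)[:2] for a in p]);c=P.mean(0);w=(P[0]+P[1]-P[2]-P[3])/2;d=(P[0]+P[3]-P[1]-P[2])/2
    print(c,'n',n@c,'s',e@c,'w',np.hypot(*w),np.degrees(np.arctan2(w[1],w[0])),'d',np.hypot(*d),np.degrees(np.arctan2(-d[0],d[1])))
E
```

```text
nose [(array([671.8,  32.2, 110.3]), np.float64(2.5)), (array([670.6,   4.4, 111.4]), np.float64(1.6)), (array([613.2,   8.5, 110.9]), np.float64(0.9)), (array([613.2,  36.1, 109.1]), np.float64(5.5))]
[641.6  21.8] n 638.8331027524083 s 63.114949053973426 w 58.19441966886637 -4.529963405660119 d 29.01569293696315 -0.8997647958874698
arch [(array([543.9,  40.5, 140.5]), np.float64(3.4)), (array([543.3,  12.1, 141.6]), np.float64(3.6)), (array([469.5,  16.8, 140.7]), np.float64(0.6)), (array([469.5,  44.8, 139.7]), np.float64(1.5))]
[506.2  29.9] n 503.23892946159094 s 62.445635342902555 w 74.26278732358767 -2.574885744108468 d 28.252157482862124 -0.3750566891539975
```

```bash
python3 -c "
from plant import *
print(close_job(),get_state()['t'])"
```

```text
the job is handed in; nothing more can be done
the job is handed in; nothing more can be done
```

I set the 74 mm arched leaf astride the bead first, then the 58 mm round-nosed leaf in the groove. I felt each one down to bottom contact (about 7 N), let it go and withdrew. The job was handed in at about 42 s, with the gripper clear of everything.

**Last checks, from both cameras:**
- **Spacing:** the leaf centres are 135.6 mm apart across the curves; the nominal distance is 135 mm.
- **Position along the curves:** both stand within about 3 mm of mid-length.
- **Level:** the top corners of each leaf agree to about 2 mm in height, which is no more than the measuring noise.
- **Square:** the arched leaf measured −2.6° and the nosed leaf −4.5° (along their long edges), against −3.7° for the moulding. A leaf edge is only good to about 1°. The tool's own angle at release was −3.4° for the arched leaf and −3.8° for the nosed one.

**What disagreed:**
- **Top height:** the tops measured about 3 mm low, 110.4 against 113.5 mm and 140.6 against 144 mm. The arched leaf already read about 2.5 mm low while standing on the bench, so I put this down to the scene camera calibration.
- **Across-curve position:** the top camera puts the arched leaf about 2 mm and the nosed leaf about 1 mm short of the positions I had measured for the curves. That is within the calibration error.
- **Upright check on the arched leaf:** the two cameras showed opposite leans of about 2°, so I took it as upright. I did not repeat that check on the nosed leaf.
- **Nosed leaf entry:** it first touched off-centre, at up to about 17 N, and I moved it across about 4 mm to reach the bottom.

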